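# Stand a fallen sample bottle up against the bench guard

### The job

The wide sample bottle lying on the bench mat has fallen over in front of the steel guard plate. Lift its cap end and lean the cap against the guard plate so that the bottle stays propped there steeply by itself, let go, then push its foot towards the plate, with the fingers low down near the mat, so that the cap slides up the plate until the bottle stands; finish by pressing it home against the plate with a push of about 10 N, and leave it standing upright there. Never lift the foot off the mat, never press the bottle into the plate hard (stay below 25 N), and do not disturb the beaker and the small glass chamber at its two ends.

Things in the scene. Friction and masses are not known exactly. Their poses are not given: they have to be found in the camera images.
- bottle: The fallen round sample bottle, 0.4 to 0.65 kg, 186 mm long: body 73 mm in diameter from the foot to 149 mm, screw cap 62 mm in diameter from 155 to 186 mm. Origin: centre of the foot; z runs along it from foot to cap. Starts on its side on a flat grey mat (top at z = 0.004), cap towards the plate and 40 to 90 mm from it, square to it within 0.1 rad, within 25 mm of its middle.
- cap (a point): On the bottle axis, mid-cap, 170.5 mm from the foot; axes as the bottle. Centre of mass about 87 mm from the foot; friction with mat and plate 0.5 to 0.7. The bottle stays propped and can be pushed up when it leans about 0.45 to 0.65 rad from vertical; it rocks upright by itself below about 0.4 rad, and pushing the foot tends to jam beyond 0.7 rad.
- guard: A fixed rigid upright steel plate, 260 mm wide (y), 170 mm high, 6 mm thick, braced behind. Origin: middle of the lower edge of its flat front face, on the mat (z = 0.004). The front face is x = 0 of its frame; x points into the plate (towards the robot's right), y along it away from the robot, z up. The bottle standing flush against it has its origin at x = -36.5 mm.
- beaker: Bystander: small glass beaker, 57 mm wide and 71 mm high, standing in front of the far end of the plate, 150 to 165 mm from its middle (+y). Origin: centre of its underside.
- chamber: Bystander: small glass settling chamber (short tube on a ring foot), 43 mm wide and 47 mm high, standing in front of the near end of the plate, 140 to 150 mm from its middle (-y). Origin: centre of its underside.

How it is judged:
By the outcome, as a careful person would: the job done as asked, in the order asked, and still so for the second after the job is handed in, with the robot touching nothing.
It also fails if it takes over 72 s, if anything falls off the work surface, if the arm or the gripper's body presses on something with over 40 N, if the wrist force passes 120 N, or if a joint passes its speed limit or range.

### The arm

A 7-joint arm with a two-finger parallel gripper is mounted at the origin on a cart in front of the work surface, level with it; the furniture and walls round the work are solid. World frame = base frame: x ahead of the robot, y to its left, z up, the work surface at z = 0. Lengths are in mm, angles in rad, forces in N, time in s.
With the tool pointing down it reaches from about 400 to 875 mm from the base axis. Payload 4.4 kg.
Tool frame: the origin (TCP) lies between the finger pads, 19 mm behind the fingertips; this is the grasp point; z points along the fingers, y is the line along which they close (so a half turn about z gives the same grasp; the last joint's range is limited). The gripper opens to 85 mm and grips with 20 to 120 N. Pads are 22 mm wide; open, the fingers measure 114 mm over their backs; the gripper's body (76 mm by 85 mm) begins 54 mm behind the grasp point. The pads swing forward as they close: fully open they stand 13 mm farther back than shut.
Start: joints at [-1.26, 0.628, 0.038, 1.517, -0.027, 0.996, -0.02], TCP at [239.144, 604.424, 250.013] pointing down, gripper open.
Joint ranges: [-3.06, 3.06], [-0.37, 2.12], [-1.25, 1.32], [0.18, 2.47], [-1.1, 4.24], [0.23, 1.98], [-2.94, 2.94]. Speed limits (rad/s): [2.57, 2.57, 3.14, 3.14, 3.14, 3.14, 3.14].

### API

Orientations are given as [roll, pitch, yaw] about the fixed x, y, z axes, in that order (R = Rz(yaw) Ry(pitch) Rx(roll)).
In Python, from cell import ctrl gives the robot as it stands.
- The arm moves only by the tool carry_out, never from a script. Its argument "deltas" is one flat list of numbers, 7 for each row, row after row: the turn, a rotation vector about the tool's x, y, z in degrees, then the shift along the tool's x, y, z in m, then the closure, from -1 (fully open) to 1 (shut). In form: [wx, wy, wz, dx, dy, dz, claw, wx, wy, wz, dx, dy, dz, claw, ...]. A call has 1 to 12 rows; each row shifts and turns the commanded pose from where the row before left it, along the tool's axes as they then stand; what a row does not reach is not made up. A row lasts 1/8 s, in which the tool goes at most 62.5 mm and 10.7 degrees, less where a joint would pass 70% of its speed; a pose out of reach is approached as far as the arm can. A call with a gripper value outside its range is refused whole. The fingers move at their own pace and stop on an object; the grip force is fixed at half the most. Time passes only in rows, so rows that do not move let the fingers close. It gives the time, the measured TCP pose, the force, the opening and the grip force at its end, in the units of the state.
- ctrl.read_state(): the state, without advancing time (a new reading comes with each control period).
- ctrl.get_image(name): name is "scene" or "top" or "wrist"; returns the picture (480x640x3 uint8, red, green, blue); there is no depth.
- ctrl.calibration(name): a dict with "mtx" (3x3 intrinsics, pixels), "R" (3x3) and "t" (3): a world point X has camera coordinates R X + t. Camera axes: x right, y down, z forward; pixel columns grow to the right and rows downward; lengths in mm; the calibration is good to about 2 mm. A picture is of the moment at which its call begins: read the wrist's pose just before it. calibration takes no time and is no camera call; for the wrist camera it gives the pose at the moment of the call.
- ctrl.finish_job(): hands the job in; it is judged then, once.
The state is a dict: "clock": time; "qpos": joint angles; "qd": joint speeds; "tau": joint torques, N m; "eef_pos": TCP position; "tool_rot": TCP orientation; "force": force on the tool from outside, world axes, zero at the start; "torque": the same for the moment, N m; "width": finger opening in mm; "gripper_force": force on a finger pad.
Only numpy, scipy, OpenCV 4.12 (cv2) and the standard library are available. Lean on these libraries where they do the work, as an engineer would, in place of code of your own. Each camera call takes 0.05 s, during which the arm holds its last target. There are 200 camera calls.

## Working session

There is one attempt and no reset: what is moved stays moved. The work goes in short steps, Python scripts to look and compute and a tool call to move; the robot and the scene stay as the last step left them, time stands still between calls to the robot, and variables do not carry over. Pictures are saved under pics/ and viewed, at most 10 in all, crops included, and the job is handed in when it is done.

Besides the shell and the picture viewer there is one more tool, called as a command line: name --argument value ..., lists and objects as JSON in quotes. carry_out: Moves the arm, as the interface text tells. Its arguments: {"type":"object","properties":{"deltas":{"type":"array"}},"required":["deltas"]}

```bash
ls; mkdir -p pics; python3 - <<'E'
from cell import ctrl
import cv2,numpy as np
s=ctrl.read_state();print(s)
for n in("scene","top"):
    im=ctrl.get_image(n);cv2.imwrite(f"pics/{n}0.png",im[:,:,::-1]);c=ctrl.calibration(n);print(n,c)
E
```

```text
pics
{'clock': 0.0, 'qpos': array([-1.25980241,  0.62934797,  0.0384342 ,  1.51834641, -0.02700123,
        0.99629604, -0.01999698]), 'qd': array([ 0.00113172,  0.00082617,  0.00089408, -0.00033078,  0.00039084,
        0.00117881,  0.00088034]), 'tau': array([-7.91095208e-04, -5.63406622e+01,  1.22577868e+00, -1.93439770e+01,
        1.09732113e-02,  1.05170891e-02, -5.38415904e-06]), 'eef_pos': array([238.91690633, 603.87751527, 249.09462212]), 'tool_rot': array([-3.13971273e+00,  1.88882756e-05,  2.76480786e+00]), 'force': array([ 0.55106002, -0.13729974,  0.64202354]), 'torque': array([-0.0270178 ,  0.00226563, -0.00157747]), 'gripper_force': 0.0, 'width': 85.29124848017871}
scene {'mtx': array([[530.45573049,   0.        , 308.07836548],
       [  0.        , 530.45573049, 232.90456364],
       [  0.        ,   0.        ,   1.        ]]), 'R': array([[-0.11311821,  0.99349825,  0.01286424],
       [ 0.68051312,  0.08690301, -0.72756426],
       [-0.72395177, -0.07354649, -0.68591891]]), 't': array([-265.5689842 , -394.76684636, 1340.75084307])}
top {'mtx': array([[557.98814543,   0.        , 324.30199472],
       [  0.        , 557.98814543, 233.75055689],
       [  0.        ,   0.        ,   1.        ]]), 'R': array([[-0.00732647, -0.9999522 ,  0.00647401],
       [-0.98720096,  0.00620129, -0.15936063],
       [ 0.15931286, -0.0075587 , -0.98719921]]), 't': array([345.28600067, 553.96217643, 836.34963867])}
```

View pics/scene0.png

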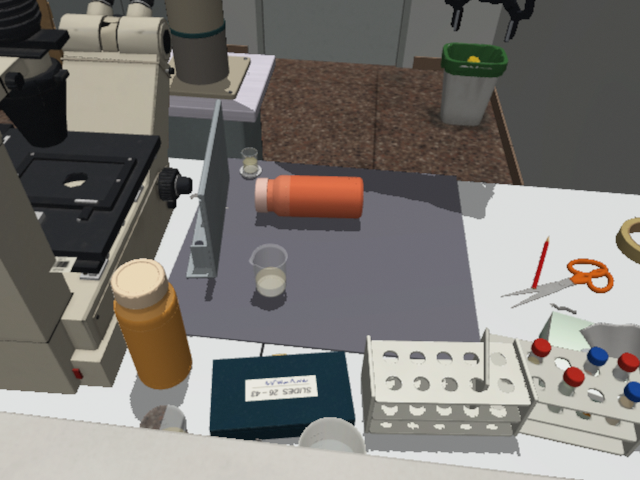

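View pics/top0.png

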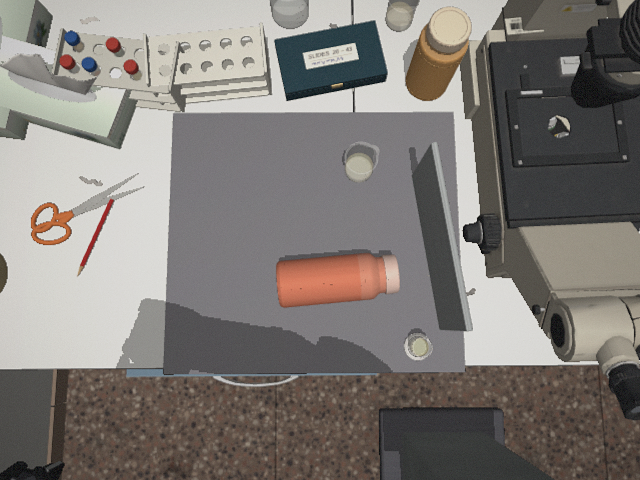

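The scene view shows the red bottle foot at about (360,198), the cap at (258,195) and the plate at (210,190). In the top view the foot is at (278,283) and the cap end at (398,273). The plate's lower edge runs from about (411,150) to (440,328), the beaker is at (360,163) and the chamber at (418,345).

```bash
cat > h.py <<'E'
from cell import ctrl
import cv2,numpy as np
from scipy.spatial.transform import Rotation as Ro
def ray(c,uv,z):
    """world points on plane z for pixels uv"""
    uv=np.atleast_2d(uv).astype(float);R,t=c["R"],c["t"]
    d=np.c_[uv,np.ones(len(uv))]@np.linalg.inv(c["mtx"]).T@R
    o=-R.T@t
    return o+d*((z-o[2])/d[:,2])[:,None]
def proj(c,X):
    p=(np.atleast_2d(X)@c["R"].T+c["t"])@c["mtx"].T
    return p[:,:2]/p[:,2:]
def redmask(im,s=90):
    h=cv2.cvtColor(im,cv2.COLOR_RGB2HSV)
    m=(((h[...,0]<12)|(h[...,0]>174))&(h[...,1]>s)&(h[...,2]>90)).astype(np.uint8)
    return cv2.morphologyEx(m,cv2.MORPH_OPEN,np.ones((3,3)))
E
python3 - <<'E'
from h import *
im=cv2.imread("pics/top0.png")[:,:,::-1].copy();c=ctrl.calibration("top")
m=redmask(im,40);m[:240]=0;m[320:]=0;m[:,:260]=0;m[:,410:]=0
ct=max(cv2.findContours(m,0,2)[0],key=cv2.contourArea)
r=cv2.minAreaRect(ct);print("rect",r);x,y,w,h=cv2.boundingRect(ct);print(x,y,w,h)
p=ct[:,0]
print("foot mid",p[p[:,0]<x+3].mean(0),"cap end",p[p[:,0]>x+w-4].mean(0))
# edges at columns for body
for col in(290,320,350,365,388,394):
    ys=np.where(m[:,col])[0];print(col,ys.min(),ys.max(),ray(c,[col,(ys.min()+ys.max())/2],40.5).round(1))
g=cv2.cvtColor(im,cv2.COLOR_RGB2GRAY).astype(int)
for row in(160,190,220,310):
    print(row,list(g[row,404:476]))
cv2.imwrite("pics/crop1.png",cv2.resize(im[135:375,340:480,::-1],None,fx=2.5,fy=2.5,interpolation=2))
E
```

```text
rect ((337.3438720703125, 278.6101379394531), (46.9779052734375, 122.68296813964844), 84.5596694946289)
276 253 124 55
foot mid [277.11111111 277.44444444] cap end [398.   278.75]
290 260 306 [[479.3 395.5  40.5]]
320 257 303 [[483.7 348.7  40.5]]
350 254 301 [[487.3 301.8  40.5]]
365 253 299 [[489.5 278.4  40.5]]
388 255 293 [[492.3 242.3  40.5]]
394 257 292 [[491.5 232.9  40.5]]
160 [np.int64(126), np.int64(121), np.int64(127), np.int64(123), np.int64(125), np.int64(124), np.int64(114), np.int64(86), np.int64(86), np.int64(86), np.int64(84), np.int64(87), np.int64(93), np.int64(129), np.int64(126), np.int64(124), np.int64(106), np.int64(73), np.int64(69), np.int64(66), np.int64(67), np.int64(69), np.int64(72), np.int64(71), np.int64(70), np.int64(72), np.int64(72), np.int64(72), np.int64(65), np.int64(73), np.int64(114), np.int64(164), np.int64(159), np.int64(172), np.int64(180), np.int64(164), np.int64(138), np.int64(101), np.int64(123), np.int64(126), np.int64(124), np.int64(127), np.int64(125), np.int64(124), np.int64(123), np.int64(123), np.int64(122), np.int64(122), np.int64(1
[... 2824 characters left out ...]
4(127), np.int64(125), np.int64(128), np.int64(126), np.int64(125), np.int64(124), np.int64(123), np.int64(124), np.int64(123), np.int64(76), np.int64(68), np.int64(71), np.int64(73), np.int64(70), np.int64(67), np.int64(65), np.int64(71), np.int64(66), np.int64(72), np.int64(67), np.int64(69), np.int64(69), np.int64(70), np.int64(66), np.int64(70), np.int64(66), np.int64(65), np.int64(69), np.int64(68), np.int64(71), np.int64(69), np.int64(70), np.int64(68), np.int64(67), np.int64(66), np.int64(98), np.int64(165), np.int64(169), np.int64(163), np.int64(169), np.int64(161), np.int64(152), np.int64(181), np.int64(223), np.int64(221), np.int64(219), np.int64(220), np.int64(219), np.int64(219)]
```

View pics/crop1.png

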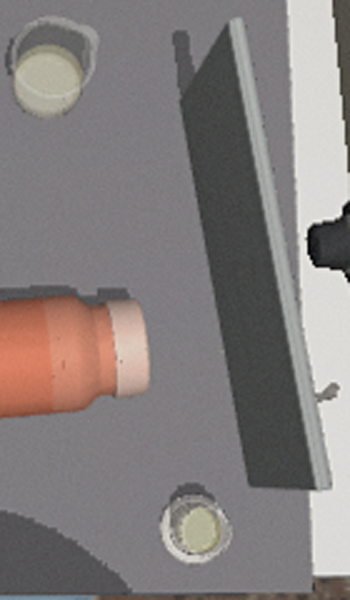

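The crop gives the plate's lower corners at full-image (412.4,175) and (438.8,330), and its top front corners at (432.8,142) and (466.8,331). The beaker base is near (359,170) and the chamber base near (419,347).

```bash
python3 - <<'E'
from h import *
c=ctrl.calibration("top");print("cam",-c["R"].T@c["t"])
b=ray(c,[[412.4,175],[438.8,330],[414,190],[419.7,220],[436,310]],4);t=ray(c,[[432.8,142],[466.8,331]],174)
print(b.round(1),t.round(1),sep="\n")
f=np.polyfit(b[:,0],b[:,1],1);print("fit y(x)",f, "angle",np.arctan(f[0]), "top angle",np.arctan((t[1]-t[0])[1]/(t[1]-t[0])[0]))
print("beaker",ray(c,[359,170],4),"chamber",ray(c,[419,347],4))
print("foot left px 276.5: z40",ray(c,[276.5,283],40.5),"z 20",ray(c,[276.5,283],15),"cap end",ray(c,[399.5,275],40.5))
E
```

```text
cam [416.16046222 348.15592895 911.68807829]
[[661.6 192.6   4. ]
 [405.  158.6   4. ]
 [635.7 190.8   4. ]
 [584.7 183.    4. ]
 [436.8 161.8   4. ]]
[[662.3 192.1 174. ]
 [405.5 157.5 174. ]]
fit y(x) [  0.13787555 102.25598821] angle 0.13701172906578116 top angle 0.13385419063132634
beaker [[670.72605418 282.1371192    4.        ]] chamber [[378.46672023 191.29131999   4.        ]]
foot left px 276.5: z40 [[479.47443623 416.55306761  40.5       ]] z 20 [[481.32765986 418.55507737  15.        ]] cap end [[490.65418324 224.33473973  40.5       ]]
```

carry_out --deltas '[0,0,10.6,-0.05,0,0,-1,0,0,10.6,0,0,0,-1,0,0,10.6,0,0,0,-1,0,0,10.6,0,0,0,-1,0,0,10.6,0,0,0,-1,0,0,10.6,0,0,0,-1,0,0,0,0,0,0,-1,0,0,0,0,0,0,-1]'

```text
clock: 1.1
eef_pos: [285.4, 586.0, 249.7]
tool_rot: [-3.141, 0.0, 1.658]
force: [-0.2, -1.1, -0.3]
width: 85.3
gripper_force: 0.0
```

carry_out --deltas '[0,0,0,-0.0359,0.0176,0.01,-1,0,0,0,-0.0359,0.0176,0.01,-1,0,0,0,-0.0359,0.0176,0.01,-1,0,0,0,-0.0359,0.0176,0.01,-1,0,0,0,-0.0359,0.0176,0.01,-1,0,0,0,-0.0359,0.0176,0.01,-1,0,0,0,-0.0359,0.0176,0.01,-1,0,0,0,-0.0359,0.0176,0.01,-1,0,0,0,-0.0359,0.0176,0.01,-1,0,0,0,-0.0359,0.0176,0.01,-1,0,0,0,0,0,0,-1,0,0,0,0,0,0,-1]'

```text
clock: 2.6
eef_pos: [490.9, 243.7, 150.1]
tool_rot: [-3.141, -0.001, 1.656]
force: [-1.4, 1.0, -0.2]
width: 85.5
gripper_force: 0.0
```

```bash
python3 - <<'E'
from h import *
s=ctrl.read_state();print(s["eef_pos"],s["tool_rot"],s["qpos"].round(2),s["force"])
c=ctrl.calibration("wrist");im=ctrl.get_image("wrist");print(-c["R"].T@c["t"])
for s_ in (0,155,170.5,186):
    print(s_,proj(c,[477.6+.083*s_,413.5-.9965*s_,40.5]).round(0))
print("TCP axis pts",proj(c,[[491.8,243.6,40.5]]))
cv2.imwrite("pics/w1.png",im[:,:,::-1])
E
```

```text
[490.91702715 243.6780027  150.07311856] [-3.14123221e+00 -1.04089322e-03  1.65606797e+00] [-0.68  0.63  0.26  1.9  -0.26  0.63 -0.18] [-1.40139244  0.97282186 -0.23960822]
[483.99946634 327.28545574 273.63611145]
0 [[318. -80.]]
155 [[317. 228.]]
170.5 [[317. 251.]]
186 [[317. 274.]]
TCP axis pts [[316.77428342 251.48670053]]
```

View pics/w1.png

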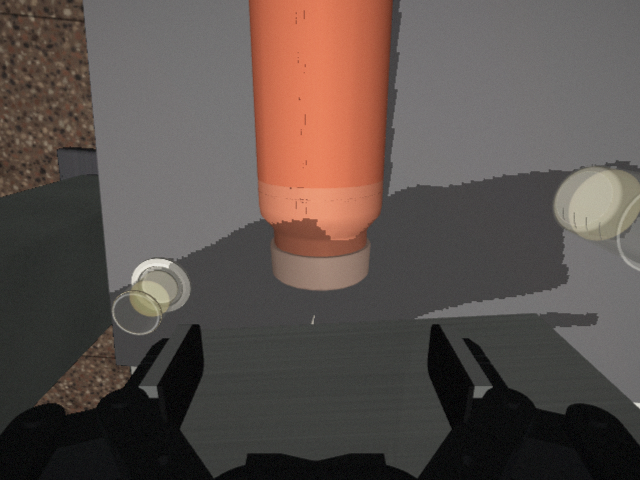

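The wrist view shows the cap between columns 271 and 370 (centre 320), with its end rim at row 289 and its lower rim near row 240. The fingers are centred at about column 316.

```bash
python3 - <<'E'
from h import *
c=ctrl.calibration("wrist")
for s_ in (155,186):
    print(s_,[proj(c,[477.6+.083*s_+d,413.5-.9965*s_,z]).round(0).tolist() for d,z in((0,71.5),(-31,40.5),(31,40.5))])
E
```

```text
155 [[[317.0, 245.0]], [[266.0, 225.0]], [[367.0, 233.0]]]
186 [[[317.0, 297.0]], [[268.0, 272.0]], [[365.0, 279.0]]]
```

carry_out --deltas '[0,0,0,-0.002,0.0015,0.027,-1,0,0,0,0,0,0.027,-1,0,0,0,0,0,0.027,-1,0,0,0,0,0,0.027,-1,0,0,0,0,0,0,-1]'

```text
clock: 3.28
eef_pos: [490.9, 242.2, 40.7]
tool_rot: [-3.138, 0.0, 1.658]
force: [0.1, 0.9, -0.5]
width: 85.5
gripper_force: 0.0
```

carry_out --deltas '[0,0,0,0,0,0,1,0,0,0,0,0,0,1,0,0,0,0,0,0,1,0,0,0,0,0,0,1,0,0,0,0,0,0,1,0,0,0,0,0,0,1]'

```text
clock: 4.03
eef_pos: [493.5, 242.0, 43.6]
tool_rot: [3.139, -0.001, 1.655]
force: [-1.1, 0.2, 7.4]
width: 60.0
gripper_force: 63.7
```

```bash
python3 - <<'E'
from h import *
s=ctrl.read_state();print(s)
E
```

```text
{'clock': 4.025, 'qpos': array([-0.61811262,  0.8066439 ,  0.17280726,  1.94956181, -0.31890779,
        0.40881231, -0.11958692]), 'qd': array([-1.76529704e-03,  1.97659447e-05, -5.59262800e-04,  4.98548106e-04,
        8.89382339e-05,  2.37637882e-04,  1.03923705e-03]), 'tau': array([ 4.11245730e-01, -5.01547337e+01,  3.62036906e+00, -8.27621967e+00,
        3.37184407e-02, -3.49264489e-01, -5.06028975e-02]), 'eef_pos': array([493.52277646, 242.00274589,  43.58283279]), 'tool_rot': array([ 3.13942046e+00, -1.49575615e-03,  1.65527782e+00]), 'force': array([-1.11793726,  0.1744988 ,  7.40121902]), 'torque': array([0.00748465, 0.28862885, 0.07082001]), 'gripper_force': 63.69232535362244, 'width': 60.01047765794863}
```

```bash
cat > plan.py <<'E'
from h import *
GX=np.array([.1351,-.9908,0]);GY=np.array([.9908,.1351,0]);G0=np.array([533.4,175.3,4.])
def toG(p): d=np.asarray(p)-G0; return np.array([d@GX,d@GY,d[2]])
def rows(R,p,steps,q=.5):
    """steps: list of (rotvec deg in tool axes, target world pos); rounded shifts with feedback"""
    out=[]
    for w,t in steps:
        d=np.round(R.T@(t-p)/q)*q
        out.append([*w,*(d/1000).round(4)]);p=p+R@d;R=R@Ro.from_rotvec(w,degrees=True).as_matrix()
    return out,R,p
def show(o):
    print(", ".join(", ".join(f"{v:g}" for v in r)+", 1" for r in o))
E
python3 - <<'E'
from plan import *
s=ctrl.read_state();p0=s["eef_pos"];R0=Ro.from_euler("xyz",s["tool_rot"]).as_matrix()
P0=np.array([479.4,412,4.]);print("P",toG(P0),"tcp",toG(p0))
N=23;al=np.radians(2.5);R=R0.copy();steps=[]
# cap rim clearance path
c0=-58.;c1=-11.
for k in range(1,N+1):
    w=np.array([0,-2.5,-.5 if k<=6 else 0]);R=R@Ro.from_rotvec(w,degrees=True).as_matrix()
    th=np.pi/2-al*k
    c=c0+(c1-c0)*k/N;Hr=186*np.sin(th)-5.5*np.cos(th)
    Pk=P0+GX*(c-Hr-(c0-186))
    steps.append((w,Pk+R@R0.T@(p0-P0)))
o,Re,pe=rows(R0,p0,steps);show(o[:12]);print();show(o[12:])
print([t.round(0).tolist() for _,t in steps][::6],pe,toG(pe),Ro.from_matrix(Re).as_euler("xyz"))
E
```

```text
P [-241.81776  -21.52503    0.     ] tcp [-71.47649352 -30.49881211  39.58283279]
0, -2.5, -0.5, -0.0005, 0.0015, -0.0075, 1, 0, -2.5, -0.5, -0.001, 0.0015, -0.007, 1, 0, -2.5, -0.5, -0.001, 0.002, -0.0075, 1, 0, -2.5, -0.5, -0.002, 0.0015, -0.007, 1, 0, -2.5, -0.5, -0.0015, 0.0015, -0.0065, 1, 0, -2.5, -0.5, -0.0025, 0.0015, -0.0065, 1, 0, -2.5, 0, -0.0025, -0, -0.006, 1, 0, -2.5, 0, -0.0025, -0, -0.006, 1, 0, -2.5, 0, -0.003, -0, -0.006, 1, 0, -2.5, 0, -0.0035, -0, -0.005, 1, 0, -2.5, 0, -0.003, -0, -0.005, 1, 0, -2.5, 0, -0.004, -0, -0.0045, 1

0, -2.5, 0, -0.0035, -0, -0.0045, 1, 0, -2.5, 0, -0.004, -0, -0.0035, 1, 0, -2.5, 0, -0.0035, -0, -0.0035, 1, 0, -2.5, 0, -0.004, -0, -0.003, 1, 0, -2.5, 0, -0.004, -0, -0.0025, 1, 0, -2.5, 0, -0.004, -0, -0.002, 1, 0, -2.5, 0, -0.0035, -0, -0.0015, 1, 0, -2.5, 0, -0.004, -0, -0.0015, 1, 0, -2.5, 0, -0.0035, -0, -0.001, 1, 0, -2.5, 0, -0.0035, -0, -0.0005, 1, 0, -2.5, 0, -0.003, -0, 0, 1
[[495.0, 242.0, 51.0], [503.0, 238.0, 93.0], [504.0, 232.0, 129.0], [506.0, 225.0, 157.0]] [506.64106411 218.0137326  169.03386988] [-45.93589849 -20.7421284  165.03386988] [-3.13311346  1.00204987  1.71419284]
```

carry_out --deltas '[0,-2.5,-0.5,-0.0005,0.0015,-0.0075,1,0,-2.5,-0.5,-0.001,0.0015,-0.007,1,0,-2.5,-0.5,-0.001,0.002,-0.0075,1,0,-2.5,-0.5,-0.002,0.0015,-0.007,1,0,-2.5,-0.5,-0.0015,0.0015,-0.0065,1,0,-2.5,-0.5,-0.0025,0.0015,-0.0065,1]'

```text
clock: 4.78
eef_pos: [502.8, 239.7, 85.5]
tool_rot: [-3.136, 0.261, 1.709]
force: [-0.6, 0.9, -1.6]
width: 60.1
gripper_force: 65.2
```

```bash
python3 - <<'E'
from h import *
s=ctrl.read_state();print(s["eef_pos"],s["tool_rot"],s["qpos"].round(2),s["force"],s["torque"],s["width"])
im=ctrl.get_image("top");cv2.imwrite("pics/t2.png",im[:,:,::-1])
c=ctrl.calibration("top");m=redmask(im,90);m[:240]=0;m[330:]=0;m[:,:260]=0;m[:,430:]=0
x,y,w,h=cv2.boundingRect(m);print(x,y,w,h)
E
```

```text
[502.75056826 239.71969802  85.4550658 ] [-3.13563938  0.26097141  1.7093212 ] [-0.91  0.83  0.45  1.83 -0.16  0.66 -0.3 ] [-0.64730885  0.87450585 -1.55552519] [0.8653115  0.11925285 0.00789775] 60.101154918540075
278 260 27 46
```

carry_out --deltas '[0,-2.5,0,-0.0025,0,-0.006,1,0,-2.5,0,-0.0025,0,-0.006,1,0,-2.5,0,-0.003,0,-0.006,1,0,-2.5,0,-0.0035,0,-0.005,1,0,-2.5,0,-0.003,0,-0.005,1,0,-2.5,0,-0.004,0,-0.0045,1]'

```text
clock: 5.58
eef_pos: [503.8, 233.0, 122.3]
tool_rot: [-3.134, 0.526, 1.711]
force: [-1.1, 1.7, -0.6]
width: 60.0
gripper_force: 65.4
```

```bash
python3 - <<'E'
from plan import *
s=ctrl.read_state();print(s["eef_pos"],toG(s["eef_pos"]),s["tool_rot"],s["qpos"].round(2),s["force"],s["torque"],s["width"])
im=ctrl.get_image("scene");cv2.imwrite("pics/s2.png",cv2.resize(im[100:300,140:400,::-1],None,fx=2.5,fy=2.5))
E
```

```text
[503.78486922 232.99997283 122.30530098] [-61.17013725 -21.54740525 118.30530098] [-3.13402601  0.52586209  1.71060912] [-1.1   0.91  0.63  1.73 -0.03  0.87 -0.45] [-1.0555906   1.65476244 -0.57948384] [ 1.29978796  0.16612651 -0.00626681] 60.04025520089204
```

View pics/s2.png

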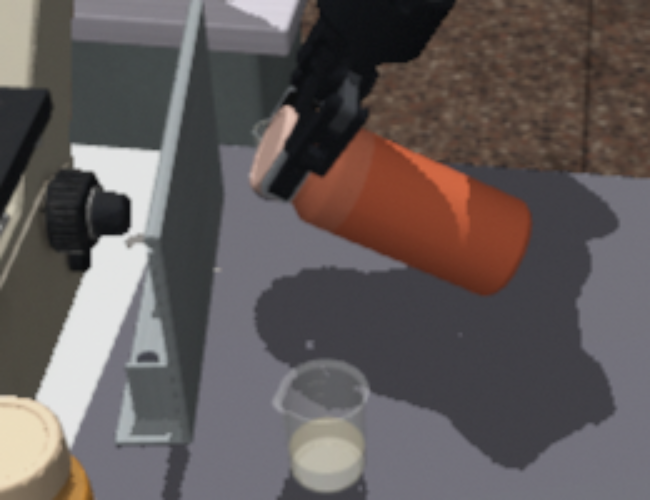

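The scene crop shows the bottle held by its cap at about 60° from vertical, with its lower foot rim at (490,292) on the mat. The cap at (265,150) is clear of the plate.

carry_out --deltas '[0,-2.5,0,-0.0035,0,-0.0045,1,0,-2.5,0,-0.004,0,-0.0035,1,0,-2.5,0,-0.0035,0,-0.0035,1,0,-2.5,0,-0.004,0,-0.003,1,0,-2.5,0,-0.004,0,-0.0025,1,0,-2.5,0,-0.004,0,-0.002,1]'

```text
clock: 6.38
eef_pos: [505.0, 225.3, 151.4]
tool_rot: [-3.132, 0.788, 1.713]
force: [0.5, 2.1, 1.0]
width: 59.9
gripper_force: 65.6
```

carry_out --deltas '[0,-2.5,0,-0.0035,0,-0.0015,1,0,-2.5,0,-0.004,0,-0.0015,1,0,-2.5,0,-0.0035,0,-0.001,1,0,-2.5,0,-0.0035,0,-0.0005,1,0,-2.5,0,-0.003,0,0,1,0,0,0,0,0,0,1]'

```text
clock: 7.12
eef_pos: [506.0, 216.4, 168.0]
tool_rot: [-3.127, 1.008, 1.718]
force: [-1.6, 0.4, 2.7]
width: 60.1
gripper_force: 65.6
```

```bash
python3 - <<'E'
from plan import *
s=ctrl.read_state();print(s["eef_pos"],toG(s["eef_pos"]),s["tool_rot"],s["qpos"].round(2),s["force"],s["torque"],s["width"])
R=Ro.from_euler("xyz",s["tool_rot"]).as_matrix();print("GX in tool",R.T@GX,"up in tool",R.T@[0,0,1])
im=ctrl.get_image("scene");cv2.imwrite("pics/s3.png",cv2.resize(im[80:280,140:400,::-1],None,fx=2.5,fy=2.5))
E
```

```text
[506.02350697 216.41264775 167.9970477 ] [-44.4329756  -21.57031059 163.9970477 ] [-3.12732407  1.00790803  1.71807692] [-1.26  1.13  0.8   1.57  0.15  1.19 -0.58] [-1.58798301  0.36041057  2.72836289] [ 0.77408049  0.29324    -0.04627944] 60.09114449556569
GX in tool [-5.33577287e-01  3.05515474e-04  8.45713802e-01] up in tool [-0.84571736 -0.0076139  -0.53357678]
```

View pics/s3.png

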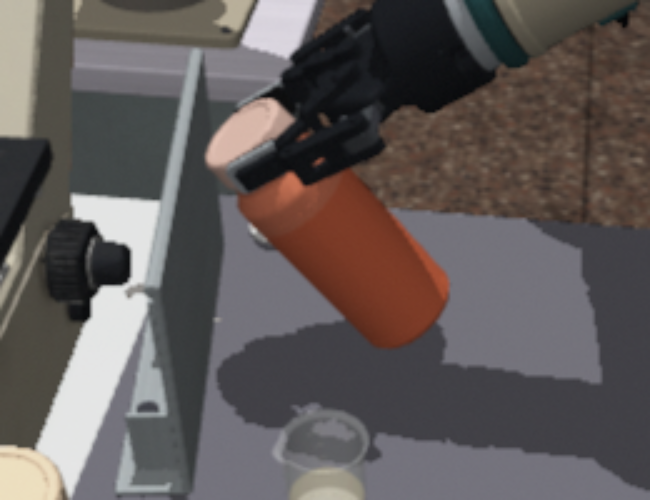

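The crop shows the bottle leaning steeply, its foot rim on the mat at (390,345) and its cap edge at (208,160), about 10 mm short of the plate. I'll approach gently.

carry_out --deltas '[0,0,0,-0.001,0,0.0017,1,0,0,0,-0.001,0,0.0017,1,0,0,0,-0.001,0,0.0017,1,0,0,0,-0.001,0,0.0017,1,0,0,0,0,0,0,1]'

```text
clock: 7.8
eef_pos: [507.3, 209.5, 167.2]
tool_rot: [-3.129, 1.003, 1.717]
force: [-0.3, 0.9, -1.3]
width: 60.2
gripper_force: 65.4
```

carry_out --deltas '[0,0,0,-0.001,0,0.0017,1,0,0,0,0,0,0,1]'

```text
clock: 8.05
eef_pos: [507.5, 207.8, 167.0]
tool_rot: [-3.129, 1.003, 1.717]
force: [0.9, 2.2, 0.4]
width: 59.6
gripper_force: 65.4
```

carry_out --deltas '[0,0,0,-0.001,0,0.0017,1,0,0,0,0,0,0,1]'

```text
clock: 8.3
eef_pos: [507.7, 207.3, 166.9]
tool_rot: [-3.13, 1.001, 1.718]
force: [-1.4, 6.7, 2.2]
width: 60.0
gripper_force: 66.2
```

carry_out --deltas '[0,0,0,0,0,0,-1,0,0,0,0,0,0,-1,0,0,0,0,0,0,-1,0,0,0,0,0,0,-1,0,0,0,0,0,0,-1]'

```text
clock: 8.93
eef_pos: [507.7, 205.5, 167.0]
tool_rot: [-3.129, 1.004, 1.717]
force: [-0.3, 0.4, 0.8]
width: 85.3
gripper_force: 0.0
```

```bash
python3 - <<'E'
from plan import *
s=ctrl.read_state();print(s["eef_pos"],s["tool_rot"],s["force"],s["torque"],s["width"])
im=ctrl.get_image("scene");cv2.imwrite("pics/s4.png",cv2.resize(im[80:280,140:400,::-1],None,fx=2.5,fy=2.5))
E
```

```text
[507.73649934 205.54734509 167.03908023] [-3.12877235  1.00359507  1.71714253] [-0.27778828  0.41372347  0.81538422] [0.86526287 0.15469745 0.02416544] 85.3113233474146
```

View pics/s4.png

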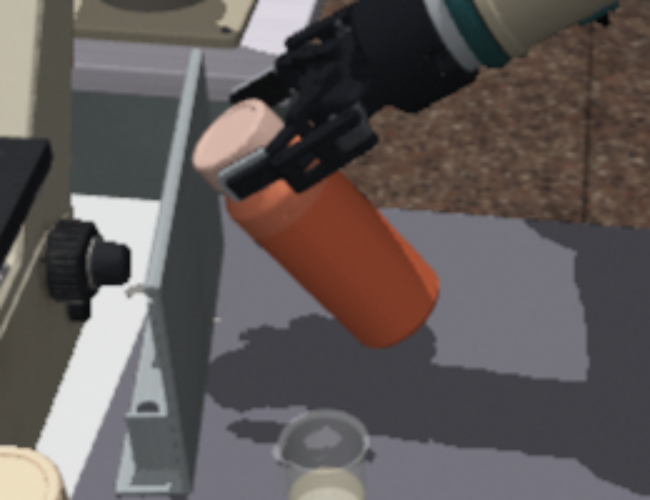

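The bottle is propped by itself: its cap edge touches the plate at (195,150), the foot rim is on the mat at (380,345), and the fingers are open and clear. I'll back out along the tool axis.

carry_out --deltas '[0,0,0,0,0,-0.02,-1,0,0,0,0,0,-0.03,-1,0,0,0,0,0,-0.03,-1,0,0,0,0,0,-0.03,-1,0,0,0,0,0,-0.03,0,0,0,0,0,0,-0.03,0,0,7.5,0,0,0,0,0,0,7.5,0,0,0,0,0]'

```text
clock: 9.98
eef_pos: [488.9, 348.6, 258.1]
tool_rot: [-3.133, 0.739, 1.714]
force: [0.3, -0.5, 0.3]
width: 42.8
gripper_force: 0.0
```

```bash
python3 - <<'E'
from plan import *
s=ctrl.read_state();print(s["eef_pos"],toG(s["eef_pos"]),s["tool_rot"],s["qpos"].round(2),s["force"],s["torque"],s["width"])
im=ctrl.get_image("scene");t=ctrl.get_image("top")
cv2.imwrite("pics/s5.png",np.vstack([cv2.resize(im[80:280,120:420,::-1],None,fx=2,fy=2)[:, :600],cv2.resize(t[200:300,240:480,::-1],(600,200))]))
E
```

```text
[488.92062072 348.59692214 258.08151036] [-177.71175459  -20.65775481  254.08151036] [-3.13296729  0.7386124   1.71385228] [-1.28  0.95  0.76  1.34  0.03  1.43 -0.52] [ 0.3031903  -0.51933179  0.28080244] [0.63744156 0.03278595 0.01762749] 42.81124180797032
```

View pics/s5.png

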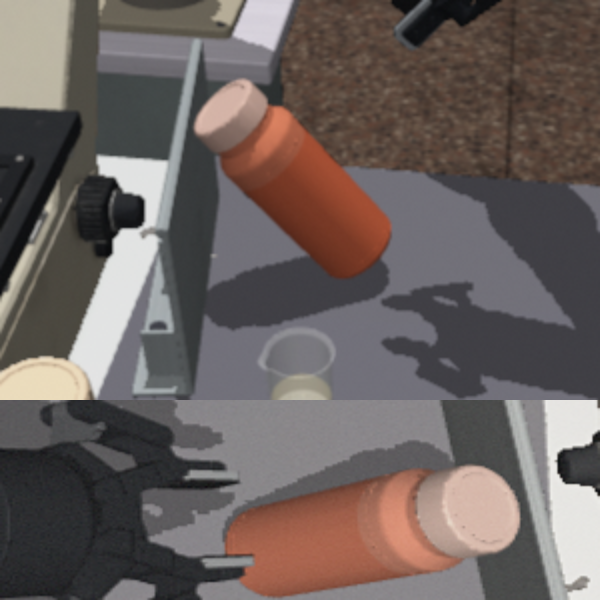

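The bottle stays propped without contact, with its cap against the plate at (200,135) in the scene half. The top half shows the cap centre at about (485,508) and the foot end near (235,555). Now I'll measure the foot.

```bash
python3 - <<'E'
from plan import *
c=ctrl.calibration("top");im=ctrl.get_image("top")
m=redmask(im,35);m[:215]=0;m[320:]=0;m[:,:310]=0;m[:,455:]=0
n,l,st,ce=cv2.connectedComponentsWithStats(m);k=1+st[1:,4].argmax();print(st[k],ce[k])
M=l==k
for col in(334,338,345,355,365,375,385):
    y=np.where(M[:,col])[0];print(col,y.min(),y.max())
a=toG(ray(c,[434,254],180)[0]);print("cap top centre G",a)
for col,z in((345,60),(365,80),(385,100)):
    y=np.where(M[:,col])[0];print(col,toG(ray(c,[col,(y.min()+y.max())/2],z)[0]))
x=np.where(M.any(0))[0].min();y=np.where(M[:,x+1])[0].mean();print("rim",x,y,toG(ray(c,[x,y],43)[0]))
s=ctrl.read_state();p=s["eef_pos"];R=Ro.from_euler("xyz",s["tool_rot"]).as_matrix()
for tg in([-205,-21.5,85],[-196,-21.5,52]):
    w=G0+tg[0]*GX+tg[1]*GY+[0,0,tg[2]];print(tg,w,R.T@(w-p));p=w
print("GX tool",R.T@GX,"GY",R.T@GY,"up",R.T@[0,0,1])
E
```

```text
[ 330  233  118   66 5348] [389.0078534  264.71858639]
334 258 277
338 255 293
345 252 297
355 249 297
365 246 295
375 243 293
385 240 291
cap top centre G [-25.87054281 -23.91595414 176.        ]
345 [-139.73729817  -24.42763672   56.        ]
365 [-110.36450709  -24.3539268    76.        ]
385 [-82.14187348 -22.90887302  96.        ]
rim 330 270.0 [-160.92966532  -12.7886104    39.        ]
[-205, -21.5, 85] [484.4023  375.50935  89.     ] [137.42343905  -0.48076024 106.39785667]
[-196, -21.5, 52] [485.6182  366.59215  56.     ] [15.64862156  0.18956419 30.41512087]
GX tool [-0.73748727  0.00243695  0.67530973] GY [-0.00163316  0.99995245 -0.005392  ] up [-0.67533355 -0.00507975 -0.73749495]
```

carry_out --deltas '[0,0,0,0.035,-0.0008,0.0265,0,0,0,0,0.034,-0.0008,0.0265,0,0,0,0,0.034,-0.0008,0.0265,0,0,0,0,0.034,-0.0008,0.0265,0,0,0,0,0.008,0,0.015,0,0,0,0,0.0095,0,0.018,0,0,0,0,0,0,0,0]'

```text
clock: 11.0
eef_pos: [481.5, 365.5, 51.0]
tool_rot: [-3.131, 0.744, 1.713]
force: [0.8, -0.5, 0.1]
width: 43.2
gripper_force: 0.0
```

```bash
python3 - <<'E'
from plan import *
s=ctrl.read_state();print(s["clock"],toG(s["eef_pos"]),s["tool_rot"],s["qpos"].round(2),s["force"],s["width"])
R=Ro.from_euler("xyz",s["tool_rot"]).as_matrix();print("GX tool",R.T@GX,"up",R.T@[0,0,1])
im=ctrl.get_image("scene");cv2.imwrite("pics/s6.png",cv2.resize(im[80:280,140:440,::-1],None,fx=2.5,fy=2.5))
E
```

```text
11.0 [-195.49074349  -25.71171654   47.00366588] [-3.13065067  0.74407346  1.71255284] [-1.27  1.21  0.67  1.36 -0.08  1.2  -0.63] [ 0.81425318 -0.52607759  0.05854105] 43.22917732665206
GX tool [-0.73567814  0.00117318  0.67728351] up [-0.67729043 -0.00805003 -0.73567171]
```

View pics/s6.png

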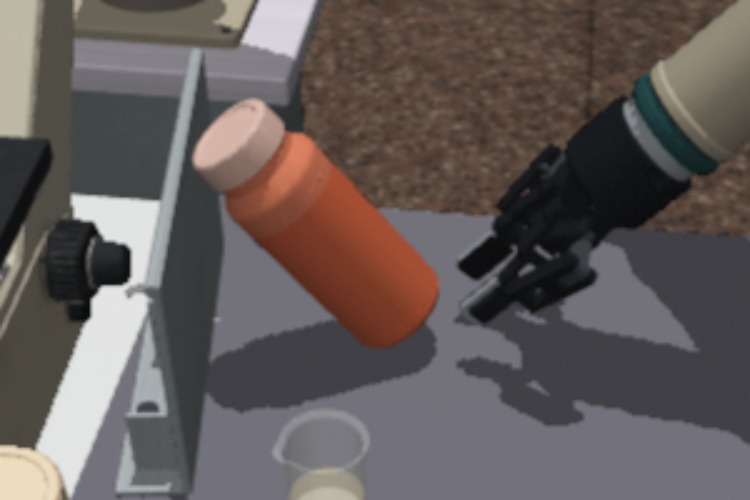

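The fingers are about 43 mm apart and low behind the raised rim of the foot, with tips at (462,265) and (462,312) and the rim at (438,285). The bottle is still propped. I'll push slowly towards the plate.

carry_out --deltas '[0,0,0,-0.003,0.0015,0.0027,0,0,0,0,-0.003,0,0.0027,0,0,0,0,-0.003,0,0.0027,0,0,0,0,-0.003,0,0.0027,0,0,0,0,-0.003,0,0.0027,0,0,0,0,-0.003,0,0.0027,0]'

```text
clock: 11.8
eef_pos: [487.0, 345.4, 51.4]
tool_rot: [-3.135, 0.737, 1.714]
force: [-0.3, 7.2, 0.4]
width: 42.9
gripper_force: 2.7
```

carry_out --deltas '[0,0,0,-0.0022,0,0.002,0,0,0,0,-0.0022,0,0.002,0,0,0,0,-0.0022,0,0.002,0]'

```text
clock: 12.18
eef_pos: [487.4, 337.2, 50.9]
tool_rot: [-3.133, 0.737, 1.715]
force: [-1.5, 6.7, -0.5]
width: 42.8
gripper_force: 2.6
```

carry_out --deltas '[0,0,0,-0.0022,0,0.002,0,0,0,0,-0.0022,0,0.002,0,0,0,0,-0.0022,0,0.002,0]'

```text
clock: 12.55
eef_pos: [488.6, 327.0, 51.3]
tool_rot: [-3.132, 0.739, 1.714]
force: [-1.3, 4.8, -0.7]
width: 43.1
gripper_force: 2.2
```

carry_out --deltas '[0,0,0,-0.0015,0,0.0014,0,0,0,0,-0.0015,0,0.0014,0,0,0,0,-0.0015,0,0.0014,0]'

```text
clock: 12.92
eef_pos: [489.7, 319.2, 51.7]
tool_rot: [-3.132, 0.742, 1.713]
force: [-0.6, 4.6, -1.0]
width: 42.8
gripper_force: 2.0
```

```bash
python3 - <<'E'
from plan import *
s=ctrl.read_state();print(s["clock"],toG(s["eef_pos"]),s["tool_rot"],s["qpos"].round(2),s["force"],s["width"])
im=ctrl.get_image("scene");cv2.imwrite("pics/s7.png",cv2.resize(im[80:280,140:440,::-1],None,fx=2.5,fy=2.5))
E
```

```text
12.925 [-148.52106624  -23.87777895   47.73471725] [-3.13215789  0.74168276  1.71272057] [-1.24  1.19  0.68  1.47 -0.06  1.1  -0.6 ] [-0.61438832  4.63327893 -1.01780152] 42.758356176316845
```

View pics/s7.png

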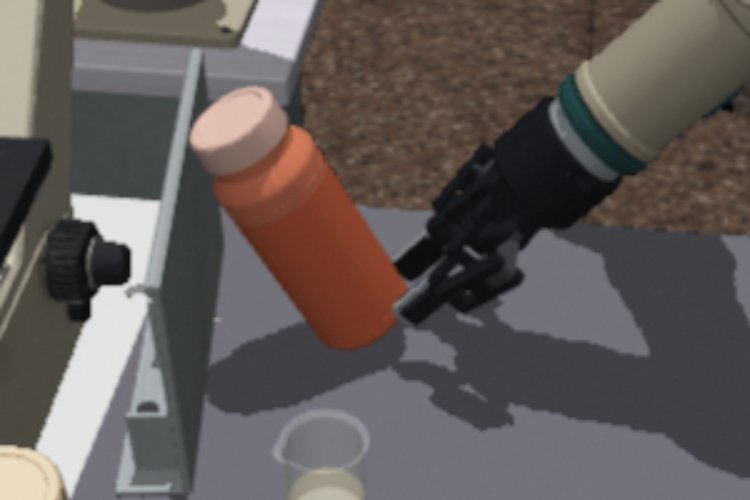

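The bottle is rising: the cap is sliding up the plate at (195,135), the foot rim is on the mat at (345,348), and both fingertips are low on the back of the body near (400,285). I've used my picture allowance, so I'll track numerically from here.

carry_out --deltas '[0,0,0,-0.001,0,0.0019,0,0,0,0,-0.001,0,0.0019,0,0,0,0,-0.001,0,0.0019,0,0,0,0,-0.001,0,0.0019,0]'

```text
clock: 13.48
eef_pos: [490.9, 311.0, 49.1]
tool_rot: [-3.132, 0.742, 1.713]
force: [-0.9, 3.3, 0.7]
width: 43.0
gripper_force: 1.9
```

```bash
cat > st.py <<'E'
from plan import *
s=ctrl.read_state();print(s["clock"],"G",toG(s["eef_pos"]).round(1),"F",s["force"].round(1),"w",s["width"].round(1))
c=ctrl.calibration("scene");im=ctrl.get_image("scene")
m=redmask(im,60);m[:70]=0;m[235:]=0;m[:,:212]=0;m[:,380:]=0
n,l,q,ce=cv2.connectedComponentsWithStats(m);k=1+q[1:,4].argmax();print("bbox",q[k])
y,x=np.where(l==k);w,v=np.linalg.eigh(np.cov(x,y));a=v[:,1]*np.sign(-v[1,1]);ang=np.arctan2(a[0],-a[1])
def pa(th,px):
    ax=-0+np.cos(th)*np.array([0,0,1.])+np.sin(th)*GX
    B=G0+GX*px+GY*-24
    u=proj(c,np.array([B+40*ax,B+140*ax]));d=u[1]-u[0];return np.arctan2(d[0],-d[1])
ths=np.linspace(-.2,.8,101);i=np.argmin([abs(pa(t,-36.5-90*max(t,0))-ang) for t in ths]);print("image angle",ang.round(3),"lean ~",ths[i].round(2))
p=proj(c,G0+GX*-36.5+GY*-24+[0,0,186]);print("expected cap top px if standing home",p.round(0))
E
python3 st.py
```

```text
Traceback (most recent call last):
  File "st.py", line 2, in <module>
    s=ctrl.read_state();print(s["clock"],"G",toG(s["eef_pos"]).round(1),"F",s["force"].round(1),"w",s["width"].round(1))
                                                                                                    ^^^^^^^^^^^^^^^^
AttributeError: 'float' object has no attribute 'round'
```

```bash
sed -i 's/s\["width"\].round(1)/round(s["width"],1)/' st.py; python3 st.py
```

```text
13.475 G [-140.2  -23.8   45.1] F [-0.9  3.3  0.7] w 43.0
bbox [ 224  130   74   90 3585]
image angle -0.547 lean ~ 0.39
expected cap top px if standing home [[236. 123.]]
```

carry_out --deltas '[0,0,0,-0.001,0,0.0019,0,0,0,0,-0.001,0,0.0019,0,0,0,0,-0.001,0,0.0019,0,0,0,0,-0.001,0,0.0019,0]'

```text
clock: 14.02
eef_pos: [491.9, 303.3, 46.0]
tool_rot: [-3.133, 0.742, 1.713]
force: [-0.3, 2.8, 0.8]
width: 42.4
gripper_force: 2.0
```

```bash
python3 st.py
```

```text
14.025 G [-132.4  -23.8   42. ] F [-0.3  2.8  0.8] w 42.4
bbox [ 222  130   71   91 3571]
image angle -0.485 lean ~ 0.33
expected cap top px if standing home [[236. 123.]]
```

carry_out --deltas '[0,0,0,-0.001,0,0.0019,0,0,0,0,-0.001,0,0.0019,0,0,0,0,-0.001,0,0.0019,0,0,0,0,-0.001,0,0.0019,0]'

```text
clock: 14.58
eef_pos: [492.9, 295.3, 43.0]
tool_rot: [-3.132, 0.742, 1.713]
force: [0.5, 2.2, 1.1]
width: 42.6
gripper_force: 1.7
```

```bash
python3 st.py
```

```text
14.575 G [-124.3  -23.9   39. ] F [0.5 2.2 1.1] w 42.6
bbox [ 221  130   67   91 3536]
image angle -0.403 lean ~ 0.26
expected cap top px if standing home [[236. 123.]]
```

carry_out --deltas '[0,0,0,-0.001,0,0.0019,0,0,0,0,-0.001,0,0.0019,0,0,0,0,-0.001,0,0.0019,0,0,0,0,-0.001,0,0.0019,0]'

```text
clock: 15.12
eef_pos: [494.0, 287.2, 40.1]
tool_rot: [-3.132, 0.742, 1.713]
force: [0.5, 1.9, 0.5]
width: 42.7
gripper_force: 1.5
```

```bash
python3 st.py
```

```text
15.125 G [-116.2  -23.9   36.1] F [0.5 1.9 0.5] w 42.7
bbox [ 219  128   65   94 3537]
image angle -0.351 lean ~ 0.22
expected cap top px if standing home [[236. 123.]]
```

carry_out --deltas '[0,0,0,-0.0013,0,0.0016,0,0,0,0,-0.0013,0,0.0016,0,0,0,0,-0.0013,0,0.0016,0,0,0,0,-0.0013,0,0.0016,0]'

```text
clock: 15.68
eef_pos: [495.0, 279.2, 38.8]
tool_rot: [-3.132, 0.742, 1.713]
force: [-0.1, 1.4, -0.6]
width: 42.9
gripper_force: 1.1
```

```bash
python3 st.py
```

```text
15.675 G [-108.1  -24.    34.8] F [-0.1  1.4 -0.6] w 42.9
bbox [ 218  132   61   90 3487]
image angle -0.308 lean ~ 0.18
expected cap top px if standing home [[236. 123.]]
```

carry_out --deltas '[0,0,0,-0.0013,0,0.0016,0,0,0,0,-0.0013,0,0.0016,0]'

```text
clock: 15.98
eef_pos: [495.6, 275.1, 38.3]
tool_rot: [-3.132, 0.742, 1.713]
force: [0.1, 1.4, -0.6]
width: 42.9
gripper_force: 1.0
```

```bash
python3 st.py
```

```text
15.975 G [-104.   -23.9   34.3] F [ 0.1  1.4 -0.6] w 42.9
bbox [ 218  129   58   94 3435]
image angle -0.24 lean ~ 0.12
expected cap top px if standing home [[236. 123.]]
```

carry_out --deltas '[0,0,0,-0.0013,0,0.0016,0,0,0,0,-0.0013,0,0.0016,0]'

```text
clock: 16.27
eef_pos: [496.2, 271.1, 37.8]
tool_rot: [-3.132, 0.742, 1.713]
force: [-1.0, 2.3, -0.4]
width: 42.3
gripper_force: 0.9
```

carry_out --deltas '[0,0,0,-0.0014,0,0.0014,0,0,0,0,-0.0014,0,0.0014,0]'

```text
clock: 16.52
eef_pos: [496.7, 267.1, 37.6]
tool_rot: [-3.132, 0.742, 1.713]
force: [-0.4, 2.2, -0.7]
width: 42.7
gripper_force: 0.9
```

```bash
python3 st.py
```

```text
16.525 G [-95.9 -23.9  33.6] F [-0.4  2.2 -0.7] w 42.7
bbox [ 218  130   50   94 3324]
image angle -0.143 lean ~ 0.04
expected cap top px if standing home [[236. 123.]]
```

carry_out --deltas '[0,0,0,-0.0014,0,0.0014,0,0,0,0,-0.0014,0,0.0014,0]'

```text
clock: 16.82
eef_pos: [497.4, 263.4, 37.5]
tool_rot: [-3.133, 0.742, 1.713]
force: [-0.9, 1.9, -0.1]
width: 42.6
gripper_force: 1.3
```

```bash
python3 st.py
```

```text
16.825 G [-92.1 -23.8  33.5] F [-0.9  1.9 -0.1] w 42.6
bbox [ 221  132   46   93 3337]
image angle -0.07 lean ~ -0.02
expected cap top px if standing home [[236. 123.]]
```

carry_out --deltas '[0,0,0,-0.0014,0,0.0014,0,0,0,0,0,0,0,0]'

```text
clock: 17.12
eef_pos: [497.6, 261.2, 37.5]
tool_rot: [-3.132, 0.742, 1.712]
force: [0.5, 1.7, 0.3]
width: 42.9
gripper_force: 1.0
```

```bash
python3 st.py
```

```text
17.125 G [-89.9 -23.8  33.5] F [0.5 1.7 0.3] w 42.9
bbox [ 220  132   46   93 3306]
image angle -0.074 lean ~ -0.01
expected cap top px if standing home [[236. 123.]]
```

carry_out --deltas '[0,0,0,-0.0014,0,0.0014,0,0,0,0,0,0,0,0]'

```text
clock: 17.42
eef_pos: [497.9, 259.3, 37.4]
tool_rot: [-3.133, 0.742, 1.713]
force: [0.1, 1.6, 1.0]
width: 42.5
gripper_force: 1.2
```

carry_out --deltas '[0,0,0,-0.0014,0,0.0014,0,0,0,0,0,0,0,0]'

```text
clock: 17.68
eef_pos: [498.2, 257.3, 37.3]
tool_rot: [-3.133, 0.742, 1.713]
force: [0.4, 1.5, 1.3]
width: 42.6
gripper_force: 1.4
```

carry_out --deltas '[0,0,0,-0.0014,0,0.0014,0,0,0,0,0,0,0,0]'

```text
clock: 17.92
eef_pos: [498.4, 256.2, 37.2]
tool_rot: [-3.133, 0.741, 1.713]
force: [-0.8, 4.4, 2.1]
width: 42.5
gripper_force: 2.4
```

```bash
python3 st.py
```

```text
17.925 G [-84.9 -23.7  33.2] F [-0.8  4.4  2.1] w 42.5
bbox [ 217  134   45   91 3286]
image angle -0.093 lean ~ 0.0
expected cap top px if standing home [[236. 123.]]
```

carry_out --deltas '[0,0,0,-0.001,0,0.001,0,0,0,0,0,0,0,0]'

```text
clock: 18.23
eef_pos: [498.5, 255.8, 36.9]
tool_rot: [-3.133, 0.739, 1.714]
force: [-1.7, 6.8, 4.2]
width: 42.3
gripper_force: 4.0
```

carry_out --deltas '[0,0,0,-0.001,0,0.001,0,0,0,0,0,0,0,0]'

```text
clock: 18.48
eef_pos: [498.6, 255.6, 36.8]
tool_rot: [-3.134, 0.738, 1.714]
force: [-3.4, 9.6, 5.7]
width: 42.4
gripper_force: 5.3
```

carry_out --deltas '[0,0,0,0,0,0,0,0,0,0,0,0,0,0,0,0,0,0,0,0,0]'

```text
clock: 18.85
eef_pos: [498.6, 255.6, 36.8]
tool_rot: [-3.134, 0.738, 1.714]
force: [-3.0, 9.9, 5.8]
width: 42.7
gripper_force: 5.3
```

carry_out --deltas '[0,0,0,0.0014,0,-0.0014,0,0,0,0,0.0014,0,-0.0014,0,0,0,0,0.0014,0,-0.0014,0,0,0,0,0.005,0,-0.005,0,0,0,0,0.01,0,-0.01,0,0,0,0,0.015,0,-0.015,0,0,0,0,0.015,0,-0.015,0,0,0,0,0,0,-0.04,0,0,0,0,0,0,-0.04,0,0,0,0,0,0,0,0]'

```text
clock: 20.1
eef_pos: [482.8, 379.5, 100.6]
tool_rot: [-3.137, 0.737, 1.714]
force: [0.2, 0.3, -1.1]
width: 42.4
gripper_force: 0.0
```

```bash
python3 st.py; python3 - <<'E'
from plan import *
c=ctrl.calibration("top");im=ctrl.get_image("top")
h=cv2.cvtColor(im,cv2.COLOR_RGB2HSV)
m=redmask(im,35);m[:180]=0;m[330:]=0;m[:,:380]=0;m[:,475:]=0
n,l,q,ce=cv2.connectedComponentsWithStats(m);k=1+q[1:,4].argmax();print(q[k],ce[k])
print("expected top centre px",proj(c,G0+GX*-36.5+GY*-24+[0,0,186]),"foot",proj(c,G0+GX*-36.5+GY*-24))
M=((l==k)&(h[...,1]<110)).astype(np.uint8);n,l2,q,ce=cv2.connectedComponentsWithStats(cv2.morphologyEx(M,cv2.MORPH_OPEN,np.ones((5,5))))
for i in range(1,n): print("cap-like",q[i],ce[i],toG(ray(c,ce[i],190)[0]))
t0=cv2.imread("pics/top0.png")[:,:,::-1]
for nm,(u,v,r) in dict(beaker=(360,162,25),chamber=(418,346,18)).items():
    print(nm,"mean abs change",np.abs(im[v-r:v+r,u-r:u+r].astype(int)-t0[v-r:v+r,u-r:u+r]).mean())
E
```

```text
20.1 G [-209.1  -22.5   96.6] F [ 0.2  0.3 -1.1] w 42.4
bbox [ 217  132   45   93 3277]
image angle -0.082 lean ~ -0.01
expected cap top px if standing home [[236. 123.]]
[ 386  233   58   59 1207] [406.93289147 270.82518641]
expected top centre px [[427.52865221 254.26051197]] foot [[405.99042367 268.27820662]]
beaker mean abs change 7.346
chamber mean abs change 7.745884773662551
```

```bash
python3 - <<'E'
from plan import *
im=ctrl.get_image("top");t0=cv2.imread("pics/top0.png")[:,:,::-1]
g=lambda a:cv2.cvtColor(np.ascontiguousarray(a),cv2.COLOR_RGB2GRAY)
for nm,(u,v,r) in dict(beaker=(360,162,20),chamber=(418,346,15)).items():
    res=cv2.matchTemplate(g(im[v-r-8:v+r+8,u-r-8:u+r+8]),g(t0[v-r:v+r,u-r:u+r]),cv2.TM_CCOEFF_NORMED);_,mx,_,lo=cv2.minMaxLoc(res);print(nm,mx,np.array(lo)-8)
c=ctrl.calibration("top");e=proj(c,G0+GX*-36.5+GY*-24+[0,0,186])[0].astype(int);h=cv2.cvtColor(im,cv2.COLOR_RGB2HSV)
print("row through cap top",h[e[1],385:465:3].tolist())
E
```

```text
beaker 0.9963803887367249 [0 0]
chamber 0.9969090819358826 [0 0]
row through cap top [[120, 8, 94], [160, 8, 92], [7, 130, 88], [7, 116, 108], [9, 121, 148], [8, 112, 116], [8, 51, 110], [15, 33, 231], [10, 54, 190], [14, 31, 227], [15, 35, 227], [15, 37, 225], [16, 37, 228], [15, 37, 227], [15, 35, 227], [12, 34, 227], [14, 37, 226], [15, 35, 228], [14, 36, 227], [15, 36, 227], [9, 48, 207], [11, 46, 222], [70, 9, 88], [83, 6, 169], [60, 3, 158], [30, 8, 213], [23, 4, 227]]
```

```bash
python3 -c "
from cell import ctrl
print(ctrl.finish_job())"
```

```text
the job is handed in; nothing more can be done
None
```

The job is handed in: the bottle was propped, pushed up and pressed home at about 10 N; it stands upright against the plate, the robot is clear of it, and the beaker and chamber are unmoved.

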